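Latch and pin the lens polisher's hold-down lever

TASK

Press the lens polisher's raised hold-down lever until it snaps past its spring and stays down between the two cheeks of the fork. Then take the lock pin from its wooden rest and feel it gently through both cheeks and the lever's hole between them, whose block has some play, never forcing it there with more than 30 N, and push it fully home so that its head sits against the fork. Leave the lens tray, the rinse bottle and the wrench alone.

Things in the scene. Friction and masses are not known exactly. Their poses are not given: they have to be found in the camera images.
- station: Fixed grey-green polishing station. Origin at its foot under the fork's centre (its height varies by 12 mm). x along the bore, y from fork to hinge (hinge at y=+160), z up. Base plate 130 (x) x 330 (y, -65 to +265) mm, top at z=30. Fork: two steel cheeks, each 12 thick (x), 34 wide (y), tops at z=91.5, gap 18; 15 mm bore at z=75. Lens chuck stands under the lever.
- fork_bore (a point): Centre of the fork: on the bore's axis, midway between the cheeks (outer cheek faces 21 mm away along +x and -x); axes as the station's. The pin may be put in from either side.
- lever (a joint): Lever angle, rad: 0 = raised as found, 0.28 = down. Its over-centre spring pushes up (some 9 N at the pad), past about 0.2 it snaps down to its stop and holds. Bar 14 mm thick; its 12.2 mm hole is in an eye block that slides stiffly (12 N) in a window; down, the hole is level with the bore but up to 3.5 mm off along the lever, unmeasured: feel for it with the pin inside the wider bore.
- lever_pad (a point): Middle of the top face of the lever's black thumb pad (40 x 56 mm, 12 mm thick), at the end of the lever, 250 mm from the hinge, 90 mm beyond the fork (-y of the station). It comes down about 69 mm when the lever is pressed; then its top is 89 mm above the station's origin.
- pin: Steel lock pin, 65 g: shank 10 mm in diameter, 74 mm from underside of head to tip (cut square); head 20 mm in diameter, 8 mm thick. Origin on the axis at the underside of the head; x along the shank to the tip. Lies level in a wooden rest, axis 32 mm above the bench, shank free to grip from 5 to 65 mm from the head.
- pin_mid (a point): Point on the pin's axis 21 mm from the underside of the head towards the tip: it coincides with fork_bore when the pin is fully home (head against a cheek).
- pin_rest: Fixed wooden rest of the pin: base 124 (x) x 50 (y) x 8 mm, origin at the centre of its underside; grooved blocks 36 mm wide hold the head at x=-46 and the tip at x=+34 mm, open between them; stop behind the head 30 mm high. The pin's tip points to the rest's +x.
- lens_tray: Bystander: flat aluminium tray of glass lens blanks, 160 x 130 x 22 mm, origin at the centre of its underside.
- rinse_bottle: Bystander: white bottle, 54 mm in diameter, 130 mm high, origin at the centre of its underside.
- wrench: Bystander: steel wrench 160 mm long lying along its x, origin at the middle of its underside.
Mind the look-alikes: they are no part of the job. There is more than one size of the pin; the job needs the largest.

How it is judged:
By the outcome, as a careful person would: the job done as asked, in the order asked, and still so for the second after the job is handed in, with the robot touching nothing.
It also fails if it takes over 72 s, if anything falls off the work surface, if the arm or the gripper's body presses on something with over 40 N, if the wrist force passes 120 N, or if a joint passes its speed limit or range.

ROBOT

A 6-joint arm with a two-finger parallel gripper is mounted at the origin on the work surface. World frame = base frame: x ahead of the robot, y to its left, z up, the work surface at z = 0. Lengths are in m, angles in rad, forces in N, time in s.
With the tool pointing down it reaches from about 0.3 to 0.775 m from the base axis. Payload 14.6 kg.
Tool frame: the origin (TCP) lies midway between the tips of the shut fingers; the grasp point (between the pads) lies 19 mm behind it (ctrl.pinch_z is the z of the grasp point in the tool frame, in m); z points along the fingers, y is the line along which they close (so a half turn about z gives the same grasp; the last joint's range is limited). The gripper opens to 94 mm and grips with 3 to 60 N. Pads are 16 mm wide; open, the fingers measure 119 mm over their backs; the gripper's body (75 mm by 177 mm) begins 78 mm behind the grasp point.
Start: joints at [-1.399, 0.3, 1.521, -0, 1.321, -0.067], TCP at [0.13, -0.534, 0.205] pointing down, gripper open.
Joint ranges: [-3.03, 3.03], [-0.79, 2.21], [0.23, 2.52], [-1.04, 4.18], [0, 3.07], [-2.55, 2.55]. Speed limits (rad/s): [2.22, 2.22, 2.57, 3.14, 3.14, 3.14].

INTERFACE

Orientations are given as [roll, pitch, yaw] about the fixed x, y, z axes, in that order (R = Rz(yaw) Ry(pitch) Rx(roll)).
In Python, from station import ctrl, camera, ticket gives the robot as it stands. The module is installed in compiled form; this text tells all that it offers.
- The arm moves only by the shell command python3 -m inch 'ROWS' [FORCE]. ROWS is text: rows parted by semicolons, each of 7 numbers parted by spaces: the opening, from -1 (shut) to 1 (fully open), then the shift along the tool's x, y, z in units of 0.03 m (1.0 is 0.03 m), then the turn, a rotation vector about the tool's x, y, z in units of 10 degrees (1.0 is 10 degrees). In form: grip dx dy dz rx ry rz; .... A call has 1 to 10 rows; each row shifts and turns the commanded pose from where the row before left it, along the tool's axes as they then stand; what a row does not reach is not made up. A row lasts 1/8 s, in which the tool goes at most 62.5 mm and 10.7 degrees, less where a joint would pass 70% of its speed; a pose out of reach is approached as far as the arm can. A call with a number of a shift or a turn outside -1 to 1 is refused whole. A call with a gripper value outside its range is refused whole. The fingers move at their own pace and stop on an object; FORCE is the grip in N (left out, the last holds). Time passes only in rows, so rows that do not move let the fingers close. It gives the time, the measured TCP pose, the force, the opening and the grip force at its end, in the units of the state.
- ctrl.get_obs(): the state, without advancing time (a new reading comes with each control period).
- camera(name): name is "scene" or "side" or "wrist"; returns a dict with "img" (420x560x3 uint8, blue, green, red), "range_z" (420x560 float32, m along the optical axis (not along the pixel's ray), 0 where there is no reading), "intrinsics" (3x3 intrinsics, pixels), "k1" (the pictures are not rectified: a ray, as slopes to the right and down, at radius r is drawn at 1 + k1 r^2 times it, then the intrinsics apply), "view" (4x4, takes a point from world to camera coordinates). Camera axes: x right, y down, z forward; pixel columns grow to the right and rows downward; lengths in m; the calibration is good to about 2 mm. A picture is of the moment at which its call begins.
- ticket.hand_in(): hands the job in; it is judged then, once.
The state is a dict: "time_s": time; "qpos": joint angles; "joint_vel": joint speeds; "tau": joint torques, N m; "ee_pos": TCP position; "eef_rot": TCP orientation; "force": force on the tool from outside, world axes, zero at the start; "moment": the same for the moment, N m; "grip_width": finger opening in m; "grip_force": force on a finger pad.
Only numpy, scipy, OpenCV 4.12 (cv2) and the standard library are available. Lean on these libraries where they do the work, as an engineer would, in place of code of your own. Each camera call takes 0.05 s, during which the arm holds its last target. There are 200 camera calls.

## Working session

There is one attempt and no reset: what is moved stays moved. The work goes in short steps, Python scripts to look and compute and a shell command to move; the robot and the scene stay as the last step left them, time stands still between calls to the robot, and variables do not carry over. Pictures are saved under pics/ and viewed, at most 10 in all, crops included, and the job is handed in when it is done.

```bash
mkdir -p pics
cat > h.py <<'E'
import numpy as np, cv2
from station import ctrl, camera, ticket
def snap(n,f=None):
    c=camera(n); np.savez('last_'+n,**{k:c[k] for k in('img','range_z','intrinsics','k1','view')})
    if f: cv2.imwrite('pics/'+f,c['img'])
    return c
def slopes(c,uv):
    K=np.array(c['intrinsics']);k=float(c['k1']);d=np.array([k,0,0,0.])
    return cv2.undistortPoints(np.array(uv,float).reshape(-1,1,2),K,d).reshape(-1,2)
def ray(c,uv):
    s=slopes(c,uv);V=np.array(c['view']);R=V[:3,:3];o=-R.T@V[:3,3]
    return o,np.c_[s,np.ones(len(s))]@R
def onz(c,uv,z):
    o,d=ray(c,uv);return o+d*((z-o[2])/d[:,2])[:,None]
def cloud(c):
    h,w=c['range_z'].shape;v,u=np.mgrid[:h,:w]
    o,d=ray(c,np.c_[u.ravel(),v.ravel()])
    P=o+d*c['range_z'].reshape(-1,1);P[c['range_z'].ravel()==0]=np.nan
    return P.reshape(h,w,3)
E
python3 - <<'E'
from h import *
o=ctrl.get_obs();print(o,ctrl.pinch_z)
for n in('scene','side'):
    c=snap(n,n+'0.png');V=c['view'];print(n,-V[:3,:3].T@V[:3,3],V[:3,:3].round(2).tolist(),c['k1'],c['intrinsics'][0])
E
```

```text
{'time_s': 0.0, 'qpos': array([-1.39859377e+00,  3.00428982e-01,  1.52156285e+00, -5.58576026e-06,
        1.32068929e+00, -6.65893740e-02]), 'joint_vel': array([ 3.27012256e-04, -2.01866314e-04, -9.74412926e-04, -6.04682581e-06,
       -6.04820675e-04,  6.31654575e-04]), 'tau': array([ 1.16898968e-04, -5.31804264e+01, -3.52738667e+01,  7.08943186e-02,
        2.44784314e-02, -5.78338904e-05]), 'ee_pos': array([ 0.13004907, -0.53414424,  0.20491714]), 'eef_rot': array([-3.14050624e+00, -6.70284979e-05,  2.38793278e-01]), 'force': array([-0.39473775,  0.01719231, -0.10266949]), 'moment': array([-0.01004567,  0.01872349, -0.01183473]), 'grip_force': 0.0, 'grip_width': 0.09394741322583847} -0.0188
scene [1.18028655 0.23227276 0.76056541] [[-0.3, 0.95, 0.01], [0.68, 0.22, -0.7], [-0.67, -0.2, -0.71]] 0.0034267352293127842 [381.29784519   0.         281.44034509]
side [0.25281101 0.82961431 0.58858015] [[-0.93, -0.38, 0.01], [-0.19, 0.45, -0.87], [0.33, -0.81, -0.49]] -0.10214597664248162 [421.10046914   0.         285.40579618]
```

View pics/scene0.png

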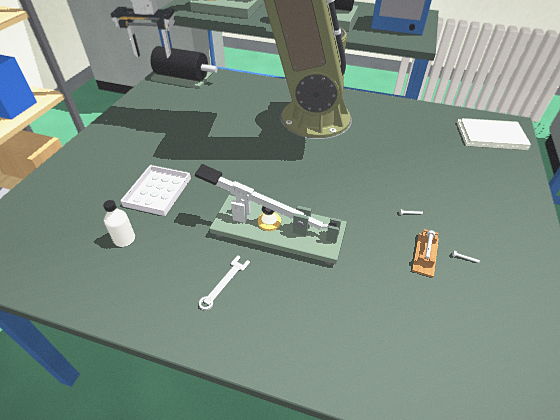

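View pics/side0.png

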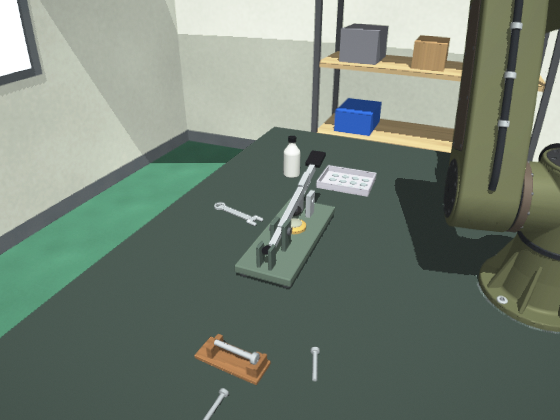

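The scene view shows the lever with its black pad at (208,173), the fork near (240,207), the hinge near (335,230), and the rest with its pin at (427,250). In the side view the rest is at (233,357) and the pad at (316,158). Next I measure them.

Run:
```python
from h import *
for n,boxes in(('scene',dict(st=(190,160,355,270),pad=(190,160,225,190),rest=(405,222,445,280))),('side',dict(st=(230,190,345,290),pad=(300,148,330,172),rest=(190,330,275,382)))):
    c=dict(np.load('last_%s.npz'%n));P=cloud(c);hsv=cv2.cvtColor(c['img'],cv2.COLOR_BGR2HSV)
    print(n)
    def sub(b):
        m=np.zeros(P.shape[:2],bool);m[b[1]:b[3],b[0]:b[2]]=1;return m
    m=sub(boxes['st'])&(P[...,2]>.015)&(P[...,2]<.06)
    z=P[m][:,2];hh=np.histogram(z,bins=np.arange(.015,.061,.003));print(hh[0])
    zt=np.median(z);zz=m&(abs(P[...,2]-zt)<.004)
    r=cv2.minAreaRect(P[zz][:,:2].astype(np.float32)*1000);print('plate',zt,r)
    m=sub(boxes['pad'])&(hsv[...,2]<60)&(P[...,2]>.08)
    q=P[m];print('pad',len(q),q.mean(0),q.min(0),q.max(0))
    if len(q): print(cv2.minAreaRect(q[:,:2].astype(np.float32)*1000))
    m=sub(boxes['rest'])&(hsv[...,1]>110)&(hsv[...,0]<20)
    q=P[m];q=q[np.isfinite(q[:,0])];b=q[(q[:,2]<.014)];print('rest',len(q),len(b),cv2.minAreaRect(q[:,:2].astype(np.float32)*1000),q[:,2].max())
    m=sub(boxes['rest'])&(hsv[...,1]<60)&(hsv[...,2]>110)&(P[...,2]>.02)
    q=P[m];q=q[np.isfinite(q[:,0])];print('pin',len(q),q.min(0),q.max(0));mu=q.mean(0);w,v=np.linalg.eigh(np.cov((q-mu)[:,:2].T));t=(q-mu)[:,:2]@v[:,1];print(mu,v[:,1],t.min(),t.max())
```

```text
scene
[  77  100   94   98  151 1640 1449   79   72  130   95   97   94   41
   40]
plate 0.03297596679692372 ((560.7505493164062, 37.35890197753906), (133.31442260742188, 329.90606689453125), 0.5668880939483643)
pad 53 [ 0.57802799 -0.13721933  0.1552122 ] [ 0.54680686 -0.16689345  0.14535652] [ 0.58332934 -0.11244899  0.16838244]
((571.0953369140625, -137.69277954101562), (32.98348617553711, 59.91120910644531), 16.80765724182129)
rest 758 545 ((521.1753540039062, 407.09844970703125), (49.93916320800781, 124.85543060302734), 86.14561462402344) 0.03549360808207014
pin 138 [0.46798547 0.40015318 0.02895584] [0.55386962 0.41958543 0.04313488]
[0.50761863 0.40750754 0.03648725] [-0.99758461  0.06946185] -0.046201956749604325 0.039523482934013206
side
[  74  124   95  104  144 1815  830   47   67   80   68   80   78   32
   49]
plate 0.03243797285451011 ((561.3374633789062, 39.604042053222656), (130.5355987548828, 333.5723571777344), 0.3681432604789734)
pad 229 [ 0.56086115 -0.13434668  0.15844521] [ 0.54237944 -0.16435624  0.14192646] [ 0.58283844 -0.10885735  0.1691071 ]
((562.4122314453125, -136.448974609375), (55.65576171875, 40.195716857910156), 89.10785675048828)
rest 1467 1083 ((521.2125854492188, 409.9238586425781), (49.53650665283203, 124.06048583984375), 86.345703125) 0.034630573228200956
pin 323 [0.46910816 0.39146963 0.02101814] [0.5587147  0.42227927 0.04331498]
[0.50592216 0.41150242 0.03548435] [-0.99688366  0.07888575] -0.053433432901787634 0.0372942895160114
```

```bash
python3 -m inch '-1 0 0 0 0 0 1; -1 0 0 0 0 0 0.37; -1 0.96 -0.88 0 0 0 0; -1 0.96 -0.88 0 0 0 0; -1 0.96 -0.88 0 0 0 0; -1 0.96 -0.88 0 0 0 0; -1 0.96 -0.88 0 0 0 0; -1 0.96 -0.88 0 0 0 0; -1 0.96 -0.88 0 0 0 0; -1 0.96 -0.88 0 0 0 0' 40
python3 -m inch '-1 0.96 -0.88 0 0 0 0; -1 0.96 -0.88 0 0 0 0; -1 0.96 -0.88 0 0 0 0; -1 0.96 -0.88 0 0 0 0; -1 0.96 -0.88 0 0 0 0; -1 0.96 -0.88 0 0 0 0; -1 0 0 0 0 0 0; -1 0 0 0 0 0 0'
```

```text
time_s: 1.35
ee_pos: [0.3613, -0.3222, 0.2053]
eef_rot: [-3.141, 0.0, -0.0]
force: [0.4, -0.4, 0.3]
grip_width: 0.0005
grip_force: 0.0
time_s: 2.35
ee_pos: [0.533, -0.1651, 0.2051]
eef_rot: [-3.141, 0.001, -0.0]
force: [-0.4, 0.2, 0.2]
grip_width: 0.0004
grip_force: 0.0
```

```bash
python3 -m inch '-1 0.93 -0.83 0 0 0 0; -1 0 0 0.5 0 0 0; -1 0 0 0.5 0 0 0; -1 0 0 0.4 0 0 0; -1 0 0.05 0.4 0 0 0; -1 0 0.05 0.4 0 0 0; -1 0 0.05 0.4 0 0 0; -1 0 0.05 0.3 0 0 0; -1 0 0 0 0 0 0'
python3 -m inch '-1 0 0.05 0.3 0 0 0; -1 0 0.05 0.3 0 0 0; -1 0 0.05 0.2 0 0 0; -1 0 0 0.1 0 0 0; -1 0 0 0 0 0 0'
```

```text
time_s: 3.48
ee_pos: [0.5607, -0.146, 0.1175]
eef_rot: [-3.141, 0.002, -0.001]
force: [0.3, 0.9, 0.5]
grip_width: 0.0007
grip_force: 0.0
time_s: 4.1
ee_pos: [0.5614, -0.1506, 0.0916]
eef_rot: [3.141, -0.0, -0.0]
force: [-1.1, -0.9, 2.1]
grip_width: 0.0001
grip_force: 0.8
```

```bash
python3 -m inch '-1 0 0 -0.9 0 0 0; -1 0 0 -0.9 0 0 0; 1 0 0 -0.9 0 0 0; 1 0 0 -0.9 0 0 0; 1 -0.1 -1 0 0 0 0; 1 -0.1 -1 0 0 0 0; 1 -0.1 -1 0 0 0 0; 1 -0.1 -1 0 0 0 0; 1 -0.1 -1 0 0 0 0; 1 -0.1 -1 0 0 0 0'
python3 -m inch '1 -0.1 -1 0 0 0 0; 1 -0.1 -1 0 0 0 0; 1 -0.1 -1 0 0 0 0; 1 -0.1 -1 0 0 0 0; 1 -0.1 -1 0 0 0 0; 1 -0.1 -1 0 0 0 0; 1 -0.1 -1 0 0 0 0; 1 -0.1 -1 0 0 0 0; 1 -0.1 -1 0 0 0 0; 1 -0.1 -1 0 0 0 0'
python3 -m inch '1 -0.1 -1 0 0 0 0; 1 -0.1 -1 0 0 0 0; 1 0 0 0 0 0 0.4; 1 0 0 0 0 0 0'
python3 - <<'E'
from h import *
c=snap('scene');w=snap('wrist')
a=cv2.resize(c['img'][140:280,180:360],None,fx=3,fy=3);
b=cv2.resize(w['img'],(560,420));im=np.zeros((420,1100,3),np.uint8);im[:,:540]=a[:420];im[:,540:]=b
cv2.imwrite('pics/p3.png',cv2.resize(im,(800,305)))
V=w['view'];print(-V[:3,:3].T@V[:3,3],V[:3,:3].round(2).tolist(),w['intrinsics'])
s=snap('side')
for n,c,b in(('sc',c,(190,160,250,215)),('si',s,(280,140,345,215))):
    P=cloud(c);hs=c['img'].max(2)<60
    m=np.zeros(hs.shape,bool);m[b[1]:b[3],b[0]:b[2]]=1
    q=P[m&hs&(P[...,2]>.06)];print(n,len(q),q.mean(0) if len(q) else 0,q.max(0))
E
```

```text
time_s: 5.35
ee_pos: [0.5432, 0.0305, 0.1995]
eef_rot: [-3.142, -0.0, -0.0]
force: [0.5, 1.1, 0.1]
grip_width: 0.0769
grip_force: 0.0
time_s: 6.6
ee_pos: [0.5133, 0.3305, 0.1995]
eef_rot: [-3.141, -0.0, -0.0]
force: [-0.3, -0.2, -0.7]
grip_width: 0.0937
grip_force: 0.0
time_s: 7.1
ee_pos: [0.5073, 0.3897, 0.1993]
eef_rot: [3.141, 0.0, -0.069]
force: [0.4, -0.1, -0.7]
grip_width: 0.0939
grip_force: 0.0
[0.58257272 0.3852826  0.37868953] [[-0.07, -1.0, 0.0], [-0.96, 0.07, 0.26], [-0.26, 0.02, -0.97]] [[365.38080025   0.         279.8656745 ]
 [  0.         365.38080025 208.32966405]
 [  0.           0.           1.        ]]
sc 44 [ 0.57940085 -0.14871123  0.08749738] [ 0.58344885 -0.12390684  0.09200094]
si 180 [ 0.56297807 -0.10701542  0.12224186] [0.71412482 0.31995835 0.34060722]
```

View pics/p3.png

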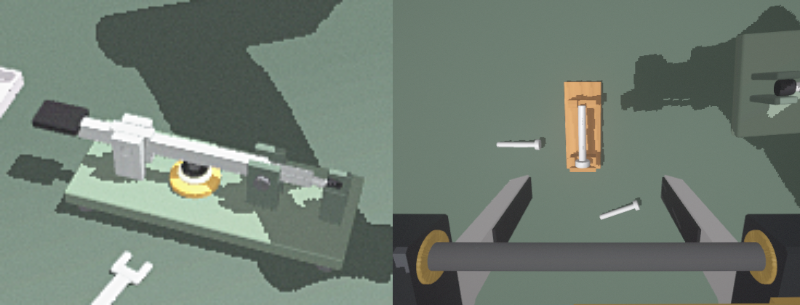

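The lever is down: its pad is at z≈0.092 and the bar lies between the cheeks. The wrist view shows the pin in the rest at about (260,185), head at (260,223), tip upward. Next I refine the pin line with the wrist view.

Run:
```python
from h import *
c=dict(np.load('last_wrist.npz'));hsv=cv2.cvtColor(c['img'],cv2.COLOR_BGR2HSV)
m=np.zeros(hsv.shape[:2],np.uint8);b=(235,105,295,242)
m[b[1]:b[3],b[0]:b[2]]=((hsv[...,1]<60)&(hsv[...,2]>110))[b[1]:b[3],b[0]:b[2]]
n,l,st,_=cv2.connectedComponentsWithStats(m);i=1+st[1:,4].argmax();print(st[i])
ys,xs=np.nonzero(l==i)
for v in range(ys.min(),ys.max()+1,4):print(v,xs[ys==v].min(),xs[ys==v].max(),end=' | ')
for z in(.032,.037):
    rows=np.array([[xs[ys==v].mean(),v] for v in range(ys.min()+4,ys.max()-20)]);Q=onz(c,rows,z)
    print('line',np.polyfit(Q[:,0],Q[:,1],1),Q[0],Q[-1])
    print('ends',onz(c,[[xs[ys==ys.min()].mean(),ys.min()-.5],[xs[ys==ys.max()].mean(),ys.max()+.5]],z))
# station features: plate + fork from scene/side tops
for nme in('scene','side'):
    k=dict(np.load('last_%s.npz'%nme));P=cloud(k)
    near=(abs(P[...,0]-.561)<.03)&(abs(P[...,1]+.0615)<.025)
    q=P[near&(P[...,2]>.088)&(P[...,2]<.100)];print(nme,len(q),q.min(0),q.max(0),np.median(q,0))
    q=P[near&(P[...,2]>.05)&(P[...,2]<.09)];print('side faces',q.min(0),q.max(0))
```

```text
[ 235  105   60  137 1682]
105 235 294 | 109 235 294 | 113 288 294 | 117 289 294 | 121 289 294 | 125 235 294 | 129 235 294 | 133 235 294 | 137 235 294 | 141 235 294 | 145 235 294 | 149 235 294 | 153 235 294 | 157 235 294 | 161 235 294 | 165 235 294 | 169 235 294 | 173 235 294 | 177 235 294 | 181 235 294 | 185 235 294 | 189 235 294 | 193 235 294 | 197 235 294 | 201 235 294 | 205 235 294 | 209 235 294 | 213 235 294 | 217 235 294 | 221 235 294 | 225 235 294 | 229 235 294 | 233 235 294 | 237 235 294 | 241 235 294 | line [-0.1654693   0.48024811] [0.58546078 0.3988411  0.032     ] [0.47964917 0.40732166 0.032     ]
ends [[0.58942237 0.39852422 0.032     ]
 [0.45714064 0.40912949 0.032     ]]
line [-0.1654693   0.48026876] [0.58541912 0.39864555 0.037     ] [0.48113354 0.40700381 0.037     ]
ends [[0.58932359 0.39833325 0.037     ]
 [0.45894964 0.40878557 0.037     ]]
scene 232 [ 0.53904646 -0.08638434  0.08804212] [ 0.58505632 -0.03661665  0.09773433] [ 0.56410608 -0.06060383  0.09406348]
side faces [ 0.54216068 -0.08633968  0.05009642] [ 0.58431672 -0.03654723  0.08997139]
side 155 [ 0.54067865 -0.08634801  0.08842009] [ 0.58414903 -0.03663239  0.09596084] [ 0.56147501 -0.05753204  0.09348703]
side faces [ 0.54052681 -0.0791717   0.0501492 ] [ 0.58287595 -0.03703907  0.08977093]
```

Run:
```python
from h import *
c=dict(np.load('last_wrist.npz'));hsv=cv2.cvtColor(c['img'],cv2.COLOR_BGR2HSV)
m=np.zeros(hsv.shape[:2],np.uint8);b=(238,112,288,236)
print(hsv[185,240:290:5].tolist())
m[b[1]:b[3],b[0]:b[2]]=((hsv[...,1]<45)&(hsv[...,2]>140))[b[1]:b[3],b[0]:b[2]]
n,l,st,_=cv2.connectedComponentsWithStats(m);i=1+st[1:,4].argmax();print(st[i])
ys,xs=np.nonzero(l==i)
for v in range(ys.min(),ys.max()+1,3):print(v,xs[ys==v].min(),xs[ys==v].max(),end=' | ')
rows=np.array([[xs[ys==v].mean(),v] for v in range(ys.min()+4,ys.max()-20)])
for z in(.032,.037):
    Q=onz(c,rows,z);print('line',np.polyfit(Q[:,0],Q[:,1],1))
    print('ends',onz(c,[[xs[ys==ys.min()].mean(),ys.min()-.5],[xs[ys==ys.max()].mean(),ys.max()+.5]],z))
```

```text
[[16, 119, 223], [16, 117, 228], [16, 120, 216], [11, 29, 212], [150, 1, 239], [15, 55, 171], [14, 120, 140], [14, 120, 142], [16, 123, 212], [15, 119, 176]]
[255 145  11  77 748]
145 257 263 | 148 255 264 | 151 255 264 | 154 255 264 | 157 255 264 | 160 255 264 | 163 255 264 | 166 255 264 | 169 255 264 | 172 255 264 | 175 255 264 | 178 255 264 | 181 255 264 | 184 255 264 | 187 255 264 | 190 256 264 | 193 256 264 | 196 256 264 | 199 256 264 | 202 256 264 | 205 256 265 | 208 256 265 | 211 256 265 | 214 256 265 | 217 256 265 | 220 256 264 | line [-0.07268162  0.44652536]
ends [[0.55366009 0.40562325 0.032     ]
 [0.47841205 0.41189623 0.032     ]]
line [-0.07268162  0.44625278]
ends [[0.55407707 0.4053299  0.037     ]
 [0.47991427 0.4115124  0.037     ]]
```

```bash
python3 -m inch '1 -0.52 -0.66 0 0 0 0; 1 0 0 1 0 0 0; 1 0 0 1 0 0 0; 1 0 0 1 0 0 0; 1 0 0 1 0 0 0; 1 0 0 1 0 0 0; 1 0 0 0.6 0 0 0; 1 0 0 0.58 0 0 0; 1 0 0 0 0 0 0'
python3 -m inch '-1 0 0 0 0 0 0; -1 0 0 0 0 0 0; -1 0 0 0 0 0 0; -1 0 0 0 0 0 0; -1 0 0 0 0 0 0; -1 0 0 0 0 0 0; -1 0 0 0 0 0 0' 55
```

```text
time_s: 8.38
ee_pos: [0.493, 0.41, 0.0132]
eef_rot: [3.141, 0.001, -0.07]
force: [-0.6, -0.5, 0.2]
grip_width: 0.0941
grip_force: 0.0
time_s: 9.25
ee_pos: [0.4933, 0.4103, 0.014]
eef_rot: [3.142, 0.0, -0.07]
force: [0.2, -0.4, -0.9]
grip_width: 0.0275
grip_force: 0.0
```

```bash
python3 -m inch '-1 0 0 0 0 0 0; -1 0 0 0 0 0 0; -1 0 0 0 0 0 0; -1 0 0 0 0 0 0; -1 0 0 0 0 0 0' 55; python3 -m inch '-1 0 0 -0.5 0 0 0; -1 0 0 -1 0 0 0; -1 0 0 -1 0 0 0; -1 0 0 -1 0 0 0; -1 0 0 -1 0 0 0; -1 0 0 -1 0 0 0; -1 0 0 0 0 0 -0.4; -1 0 0 0 0 0 0'
```

```text
time_s: 9.88
ee_pos: [0.4933, 0.4103, 0.014]
eef_rot: [3.142, 0.0, -0.07]
force: [1.3, -0.1, 0.6]
grip_width: 0.0083
grip_force: 55.0
time_s: 10.88
ee_pos: [0.4933, 0.4103, 0.1801]
eef_rot: [-3.141, -0.001, -0.001]
force: [0.2, -0.2, -1.7]
grip_width: 0.0082
grip_force: 55.0
```

```bash
python3 -m inch '-1 -0.09 0.98 0 0 0 0; -1 -0.09 0.98 0 0 0 0; -1 -0.09 0.98 0 0 0 0; -1 -0.09 0.98 0 0 0 0; -1 -0.09 0.98 0 0 0 0; -1 -0.09 0.98 0 0 0 0; -1 -0.09 0.98 0 0 0 0; -1 -0.09 0.98 0 0 0 0; -1 -0.09 0.98 0 0 0 0; -1 -0.09 0.98 0 0 0 0'
python3 -m inch '-1 -0.09 0.98 0 0 0 0; -1 -0.09 0.98 0 0 0 0; -1 -0.09 0.98 0 0 0 0; -1 -0.09 0.98 0 0 0 0; -1 -0.09 0.98 0 0 0 0; -1 -0.09 0.98 0 0 0 0; -1 0 0 0 0 0 0; -1 0 0 0 0 0 0'
python3 - <<'E'
from h import *
print(ctrl.get_obs()['ee_pos'])
w=snap('wrist','w4.png');snap('side');snap('scene')
E
```

```text
time_s: 12.12
ee_pos: [0.4659, 0.1154, 0.1792]
eef_rot: [3.142, 0.0, -0.002]
force: [-0.0, 0.4, -0.1]
grip_width: 0.0086
grip_force: 55.0
time_s: 13.12
ee_pos: [0.4499, -0.0596, 0.1791]
eef_rot: [-3.141, 0.0, -0.001]
force: [-0.5, 0.8, -0.9]
grip_width: 0.0087
grip_force: 55.0
[ 0.4499285  -0.05961664  0.17913807]
```

View pics/w4.png

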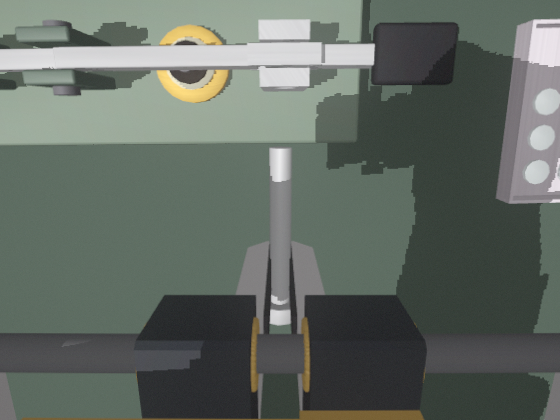

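The wrist view shows the cheeks at u 260–310 (v 20–40 and 66–86), the lever bar between them, and the pin tip at (280,148). I measure both in world coordinates.

Run:
```python
from h import *
c=dict(np.load('last_wrist.npz'));g=cv2.cvtColor(c['img'],cv2.COLOR_BGR2GRAY).astype(float);hsv=cv2.cvtColor(c['img'],cv2.COLOR_BGR2HSV)
def edges(row,a,b):
    d=np.abs(np.diff(cv2.GaussianBlur(g,(3,3),0)[row,a:b]));L=d[:len(d)//2].argmax();R=len(d)//2+d[len(d)//2:].argmax();return a+L+.5,a+R+.5
for r in(24,30,36,72,76,80):
    e=edges(r,245,325);Q=onz(c,[[e[0],r],[e[1],r]],.0942);print(r,e,Q[:,:2].round(4).tolist(),'mid',Q.mean(0).round(4))
print('col275',g[12:95,268].astype(int).tolist())
rr=np.arange(155,235,6);M=[]
for r in rr:
    e=edges(r,258,304);M.append([(e[0]+e[1])/2,r]);print(r,e,end=';')
Q=onz(c,M,.197);print('\npinline',np.polyfit(Q[:,0],Q[:,1],1),Q[0],Q[-1])
v=g[135:165,280];print(v.astype(int).tolist())
P=cloud(c);print('pin top z',[P[r,280].round(4).tolist() for r in(152,165,185,205,225)])
print('cheek z',P[30,285].round(4),P[76,268].round(4),P[78,300].round(4),'plate',P[120,200].round(4))
```

```text
24 (np.float64(257.5), np.float64(309.5)) [[0.581, -0.0443], [0.581, -0.0787]] mid [ 0.581  -0.0615  0.0942]
30 (np.float64(258.5), np.float64(309.5)) [[0.5774, -0.0449], [0.5773, -0.0788]] mid [ 0.5774 -0.0619  0.0942]
36 (np.float64(258.5), np.float64(309.5)) [[0.5737, -0.0449], [0.5737, -0.0789]] mid [ 0.5737 -0.0619  0.0942]
72 (np.float64(258.5), np.float64(309.5)) [[0.551, -0.0445], [0.551, -0.0793]] mid [ 0.551  -0.0619  0.0942]
76 (np.float64(258.5), np.float64(309.5)) [[0.5485, -0.0445], [0.5484, -0.0793]] mid [ 0.5484 -0.0619  0.0942]
80 (np.float64(259.5), np.float64(309.5)) [[0.5459, -0.0451], [0.5458, -0.0794]] mid [ 0.5458 -0.0622  0.0942]
col275 [162, 163, 162, 162, 162, 163, 162, 183, 212, 221, 221, 221, 220, 220, 221, 221, 221, 222, 222, 221, 221, 219, 219, 219, 220, 221, 223, 183, 139, 131, 153, 211, 219, 218, 218, 217, 217, 217, 217, 216, 214, 215, 218, 220, 218, 219, 218, 220, 219, 217, 216, 215, 215, 144, 130, 114, 215, 220, 219, 220, 219, 218, 217, 218, 218, 217, 217, 218, 218, 220, 220, 221, 221, 222, 190, 131, 129, 132, 130, 144, 164, 162, 164]
155 (np.float64
[... 407 characters left out ...]
290.5));215 (np.float64(270.5), np.float64(289.5));221 (np.float64(269.5), np.float64(289.5));227 (np.float64(270.5), np.float64(289.5));233 (np.float64(270.5), np.float64(289.5));
pinline [-0.0045063  -0.05673371] [ 0.50650415 -0.05895171  0.197     ] [ 0.47032742 -0.05888807  0.197     ]
[160, 160, 160, 160, 160, 156, 146, 136, 102, 111, 111, 114, 124, 170, 232, 234, 234, 235, 234, 234, 233, 233, 233, 232, 233, 232, 233, 233, 232, 232]
pin top z [[0.5085, -0.0589, 0.2029], [0.5028, -0.0589, 0.2019], [0.4941, -0.0589, 0.2023], [0.485, -0.0589, 0.2017], [0.476, -0.0589, 0.2027]]
cheek z [ 0.5774 -0.0625  0.0941] [ 0.5486 -0.0509  0.0929] [ 0.5471 -0.0728  0.0943] plate [0.5179 0.0106 0.0312]
```

```bash
python3 -m inch '-1 0 0.1 1 0 0 0; -1 0 0 1 0 0 0; -1 0 0 1 0 0 0; -1 0 0 0.5 0 0 0; -1 0 0 0.48 0 0 0; -1 0 0 0 0 0 0; -1 0 0 0 0 0 0'
python3 - <<'E'
from h import *
o=ctrl.get_obs();print(o['ee_pos'],o['force'])
c=snap('side');w=snap('wrist')
P=cloud(w);g=cv2.cvtColor(w['img'],cv2.COLOR_BGR2GRAY)
print([P[r,280].round(4).tolist() for r in(152,165,185,205)])
cv2.imwrite('pics/p5.png',cv2.resize(c['img'][170:270,240:340],(600,600),interpolation=cv2.INTER_CUBIC))
E
```

```text
time_s: 14.15
ee_pos: [0.4504, -0.0631, 0.0603]
eef_rot: [3.141, -0.001, -0.0]
force: [0.4, -0.4, -0.5]
grip_width: 0.008
grip_force: 55.0
[ 0.45041223 -0.06310117  0.06034212] [ 0.37182659 -0.40516668 -0.48008884]
[[0.5089, -0.0624, 0.0843], [0.5032, -0.0624, 0.0826], [0.4946, -0.0624, 0.0837], [0.4855, -0.0624, 0.0831]]
```

View pics/p5.png

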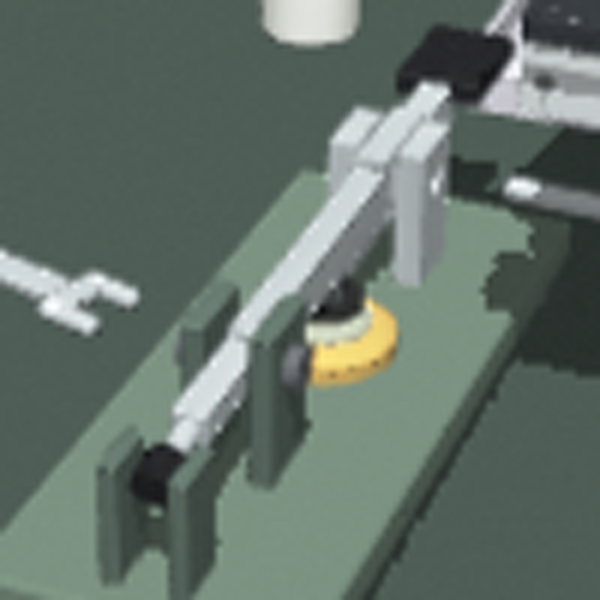

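The side view shows the fork with the bore at (437,185) in the crop and the pin tip at (520,187) roughly level with it. I advance into the near cheek.

```bash
python3 -m inch '-1 0.4 0 0.02 0 0 0; -1 0.4 0 0 0 0 0; -1 0.2 0 0 0 0 0; -1 0.1 0 0 0 0 0; -1 0 0 0 0 0 0'
python3 -m inch '-1 0.1 0 0 0 0 0; -1 0.1 0 0 0 0 0; -1 0.1 0 0 0 0 0; -1 0 0 0 0 0 0'
```

```text
time_s: 14.88
ee_pos: [0.483, -0.063, 0.0589]
eef_rot: [-3.142, 0.0, -0.0]
force: [-0.1, 0.7, -0.9]
grip_width: 0.0081
grip_force: 55.0
time_s: 15.38
ee_pos: [0.4921, -0.0631, 0.059]
eef_rot: [-3.142, 0.0, -0.0]
force: [0.2, 0.7, -0.3]
grip_width: 0.0084
grip_force: 55.0
```

```bash
for i in 1 2 3; do python3 -m inch '-1 0.05 0 0 0 0 0; -1 0 0 0 0 0 0' | egrep 'ee_pos|force: \['; done
```

```text
ee_pos: [0.4935, -0.0631, 0.059]
force: [-0.2, 0.5, -0.1]
ee_pos: [0.4951, -0.0631, 0.0591]
force: [-0.1, -0.4, -0.9]
ee_pos: [0.4965, -0.063, 0.059]
force: [-0.6, 0.6, -0.3]
```

```bash
python3 -m inch '-1 0.05 0 0 0 0 0; -1 0 0 0 0 0 0' | egrep 'ee_pos|force: \[';python3 -m inch '-1 0.05 0 0 0 0 0; -1 0 0 0 0 0 0' | egrep 'ee_pos|force: \['
```

```text
ee_pos: [0.498, -0.0631, 0.0591]
force: [0.0, -0.2, -0.6]
ee_pos: [0.4996, -0.063, 0.059]
force: [0.9, -0.7, 0.6]
```

```bash
for i in 1 2; do python3 -m inch '-1 0.05 0 0 0 0 0; -1 0.05 0 0 0 0 0; -1 0 0 0 0 0 0' | egrep 'ee_pos|force: \['; done
```

```text
ee_pos: [0.5026, -0.0631, 0.059]
force: [-0.9, 0.8, -0.6]
ee_pos: [0.5055, -0.063, 0.059]
force: [-0.3, 0.5, -0.8]
```

```bash
for i in 1 2 3; do python3 -m inch '-1 0.08 0 0 0 0 0; -1 0.08 0 0 0 0 0; -1 0 0 0 0 0 0' | egrep 'ee_pos|force: \['; done
```

```text
ee_pos: [0.5104, -0.0631, 0.059]
force: [0.3, 0.3, -0.9]
ee_pos: [0.5152, -0.0631, 0.059]
force: [-0.3, 0.1, -0.8]
ee_pos: [0.52, -0.0631, 0.059]
force: [0.2, 0.7, -1.0]
```

Run:
```python
from h import *
c=snap('side');s=snap('scene');w=snap('wrist')
a=cv2.resize(c['img'][170:250,270:350],(400,400),interpolation=cv2.INTER_CUBIC)
b=cv2.resize(w['img'][0:200,180:380],(400,400),interpolation=cv2.INTER_CUBIC)
cv2.imwrite('pics/p6.png',np.hstack([a,b]))
```

```text
(no output)
```

View pics/p6.png

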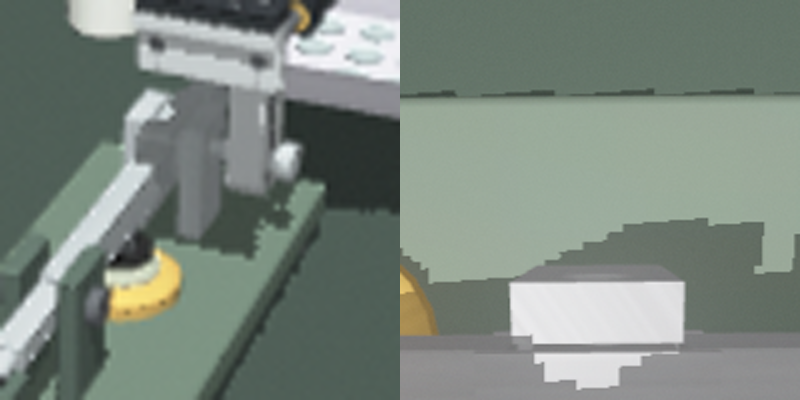

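The side crop shows the pin through the near cheek at (220,145), with its head at (287,160). The wrist crop shows the near cheek's top in front of the fingers. I go 7 mm further, then release and push the head.

```bash
python3 -m inch '-1 0.08 0 0 0 0 0; -1 0.08 0 0 0 0 0; -1 0.07 0 0 0 0 0; -1 0 0 0 0 0 0' | egrep 'ee_pos|force'; python3 -m inch '-0.3 0 0 0 0 0 0; -0.3 0 0 0 0 0 0; -0.3 0 0 0 0 0 0; -0.3 0 0 0 0 0 0; -0.3 0 0 0 0 0 0'
```

```text
ee_pos: [0.5269, -0.0631, 0.059]
force: [0.0, 0.3, -0.5]
grip_force: 55.0
time_s: 19.77
ee_pos: [0.5268, -0.0631, 0.0591]
eef_rot: [3.142, -0.0, -0.0]
force: [-0.0, -0.6, 0.6]
grip_width: 0.0329
grip_force: 0.0
```

```bash
python3 -m inch '-0.3 0 0 -0.5 0 0 0; -0.3 0 0 -0.5 0 0 0; -0.3 0 0 -0.5 0 0 0; -1 -0.7 0 0 0 0 0; -1 -0.7 0 0 0 0 0; -1 0 0 0 0 0 0; -1 0 0 0 0 0 0; -1 0 0 0 0 0 0; -1 0 0 0 0 0 0' 20
python3 - <<'E'
from h import *
c=snap('side');w=snap('wrist')
a=cv2.resize(c['img'][170:250,270:350],(400,400),interpolation=cv2.INTER_CUBIC)
b=cv2.resize(w['img'][0:300,130:430],(400,400),interpolation=cv2.INTER_CUBIC)
cv2.imwrite('pics/p7.png',np.hstack([a,b]))
P=cloud(w)
m=(P[...,2]>.07)&(P[...,2]<.092)&(abs(P[...,1]+.062)<.012)&(P[...,0]>.49)&(P[...,0]<.538)
q=P[m];print(len(q),q.min(0),q.max(0))
q=P[m&(P[...,0]>.525)];print(q[:,2].max(),q[q[:,2]>q[:,2].max()-.001].mean(0))
E
```

```text
time_s: 20.9
ee_pos: [0.485, -0.063, 0.1039]
eef_rot: [-3.142, 0.0, -0.0]
force: [-0.9, -0.0, 0.3]
grip_width: 0.0004
grip_force: 0.0
1267 [ 0.50357315 -0.0718805   0.07018502] [ 0.53795112 -0.05274288  0.08205593]
0.08000942630130298 [ 0.53487291 -0.06266054  0.07944379]
```

View pics/p7.png

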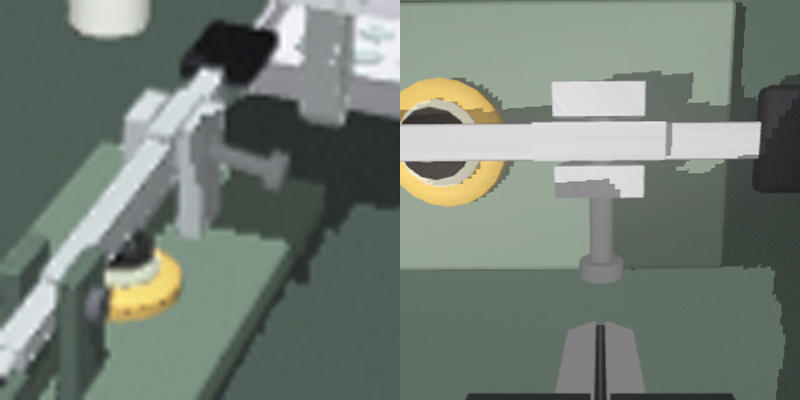

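The pin is through the fork with its head drooping slightly (wrist crop: head at (600,268); shut fingers at (600,325)). I lower behind the head and push gently.

```bash
python3 -m inch '-1 0 0 0.5 0 0 0; -1 0 0 0.5 0 0 0; -1 0 0 0.5 0 0 0; -1 0 0 0 0 0 0'| egrep 'ee_pos|force: \['; for i in 1 2 3 4; do python3 -m inch '-1 0.08 0 0 0 0 0; -1 0.08 0 0 0 0 0; -1 0 0 0 0 0 0' | egrep 'ee_pos|force: \['; done
```

```text
ee_pos: [0.484, -0.0629, 0.0576]
force: [-0.8, 0.2, 0.5]
ee_pos: [0.4899, -0.0631, 0.0594]
force: [-0.2, 0.3, -0.4]
ee_pos: [0.4945, -0.0631, 0.059]
force: [-0.1, -0.4, -0.1]
ee_pos: [0.4993, -0.0631, 0.059]
force: [-0.1, -0.3, 0.1]
ee_pos: [0.5042, -0.0631, 0.0591]
force: [-0.4, 0.1, 1.1]
```

```bash
for i in 1 2 3; do python3 -m inch '-1 0.06 0 0 0 0 0; -1 0.06 0 0 0 0 0; -1 0 0 0 0 0 0' | egrep 'ee_pos|force: \['; done
python3 - <<'E'
from h import *
P=cloud(snap('wrist'));snap('side')
m=(P[...,2]>.07)&(P[...,2]<.092)&(abs(P[...,1]+.062)<.012)&(P[...,0]>.49)&(P[...,0]<.538)
q=P[m];print(len(q),q.min(0),q.max(0))
E
```

```text
ee_pos: [0.5078, -0.0631, 0.0591]
force: [-0.3, 0.0, 0.2]
ee_pos: [0.5114, -0.063, 0.059]
force: [0.2, -0.2, -0.6]
ee_pos: [0.5149, -0.0631, 0.0591]
force: [0.4, -0.2, 0.2]
1727 [ 0.50750931 -0.07399632  0.07007468] [ 0.537192   -0.05001702  0.09197281]
```

```bash
for i in 1 2 3; do python3 -m inch '-1 0.05 0 0 0 0 0; -1 0.05 0 0 0 0 0; -1 0 0 0 0 0 0' | egrep 'ee_pos|force: \['; done
python3 - <<'E'
from h import *
c=snap('side');w=snap('wrist')
a=cv2.resize(c['img'][170:250,270:350],(400,400),interpolation=cv2.INTER_CUBIC)
b=cv2.resize(w['img'][0:300,130:430],(400,400),interpolation=cv2.INTER_CUBIC)
cv2.imwrite('pics/p8.png',np.hstack([a,b]))
E
```

```text
ee_pos: [0.5179, -0.0631, 0.059]
force: [0.5, -0.7, 0.0]
ee_pos: [0.5209, -0.0631, 0.059]
force: [-0.1, -0.3, 0.5]
ee_pos: [0.5238, -0.0631, 0.059]
force: [0.2, -0.2, -0.9]
```

View pics/p8.png

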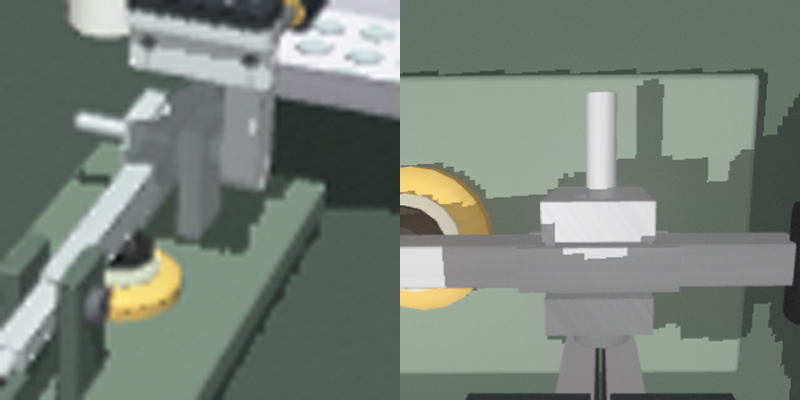

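The pin now sticks out beyond the far cheek (wrist crop (600,95)–(600,190)), and the head is nearly at the near cheek. I continue in small steps until contact.

```bash
for i in 1 2 3 4; do python3 -m inch '-1 0.03 0 0 0 0 0; -1 0 0 0 0 0 0; -1 0 0 0 0 0 0' | egrep 'ee_pos|force: \['; done
```

```text
ee_pos: [0.5239, -0.0631, 0.0589]
force: [-7.5, -0.2, 3.4]
ee_pos: [0.5239, -0.0631, 0.0588]
force: [-14.1, -2.0, 8.8]
ee_pos: [0.5239, -0.063, 0.0587]
force: [-20.7, -1.1, 12.0]
ee_pos: [0.524, -0.063, 0.0587]
force: [-27.6, -1.5, 17.1]
```

Firm contact where home was expected. I back off, rise clear and check.

```bash
python3 -m inch '-1 -0.5 0 0 0 0 0; -1 -0.8 0 0 0 0 0; -1 0 0 -0.8 0 0 0; -1 0 0 -1 0 0 0; -1 0 0 -1 0 0 0; -1 0 0 0 0 0 0; -1 0 0 0 0 0 0'
python3 - <<'E'
from h import *
c=snap('side');w=snap('wrist');s=snap('scene')
a=cv2.resize(c['img'][170:250,270:350],(400,400),interpolation=cv2.INTER_CUBIC)
b=cv2.resize(w['img'][0:200,180:380],(400,400),interpolation=cv2.INTER_CUBIC)
cv2.imwrite('pics/p9.png',np.hstack([a,b]))
P=cloud(w)
for r in((.50,.5405),(.585,.64)):
    m=(P[...,2]>.064)&(P[...,2]<.092)&(abs(P[...,1]+.062)<.012)&(P[...,0]>r[0])&(P[...,0]<r[1])
    q=P[m];print(len(q),q.min(0).round(4),q.max(0).round(4),np.median(q,0).round(4))
    for x in np.arange(*r,.004):
        t=q[(q[:,0]>=x)&(q[:,0]<x+.004)]
        if len(t):print(round(x,3),t[:,2].max().round(4),np.ptp(t[:,1]).round(4),end='; ')
E
```

```text
time_s: 27.82
ee_pos: [0.4881, -0.063, 0.1423]
eef_rot: [-3.141, 0.001, -0.0]
force: [-0.2, -0.3, -0.8]
grip_width: 0.0004
grip_force: 0.0
298 [ 0.5338 -0.0722  0.0788] [ 0.5405 -0.0537  0.0874] [ 0.5372 -0.0629  0.0848]
0.532 0.0874 0.0185; 0.536 0.0873 0.0184; 0.54 0.0871 0.0183; 857 [ 0.5854 -0.0674  0.0761] [ 0.616  -0.0579  0.0828] [ 0.6008 -0.0629  0.0802]
0.585 0.0822 0.0095; 0.589 0.0828 0.0094; 0.593 0.0819 0.0094; 0.597 0.0823 0.0093; 0.601 0.0821 0.0093; 0.605 0.0826 0.0093; 0.609 0.0822 0.0092; 0.613 0.0824 0.0092;
```

View pics/p9.png

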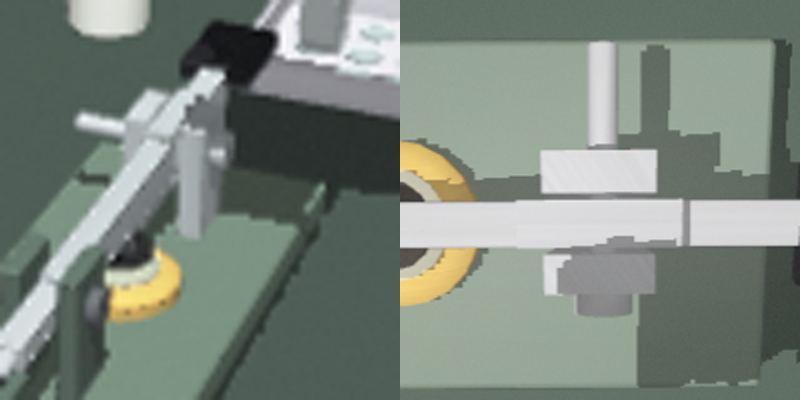

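The head sits flush against the near cheek (wrist crop (605,295)). The pin is level and its tip reaches x≈0.616, the home depth. The lever is down and the robot is clear.

```bash
python3 -c "
from station import ticket
print(ticket.hand_in())"
```

```text
the job is handed in; nothing more can be done
None
```

The lever is snapped down between the cheeks, the largest pin is fully home through the fork with its head against the cheek, and the job was handed in after about 28 s with no reading above about 33 N (28 N along the pin, at the final contact of head with cheek).

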